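# Release the battery cover of a field radio by feel

### The job

Open the battery bay of the olive field radio on the table: turn the wing knob on its cover slowly anticlockwise (seen from above) until you feel its resistance suddenly give way, which tells that the cross bar under the cover has dropped into the hidden release notch, and stop there, for turned on past the notch it locks again. Then lift the cover straight up by the knob, without pulling hard if it is still locked and without forcing anything, and set it down gently on the middle of the black rubber mat, flat and knob up. Leave the battery pack, the hand-held radio, the drone and the tablet where they are.

Things in the scene. Friction and masses are not known exactly. Their poses are not given: they have to be found in the camera images.
- unit: The field radio, an olive metal box 200 mm (its x) by 250 mm (its y) by 55 mm high, fixed to the table; origin at the centre of its underside, z up. Cooling fins stand 13 mm above its top at the +y end. Round the battery bay (at x = 0, y = -45 mm) a lip 109 x 89 mm outside stands 14 mm above the top; the cover sits over this lip.
- cover: The loose cover, an olive metal cap 120 mm (its x) by 100 mm (its y) by 24 mm high, about 0.3 kg with its knob; origin at the centre of its underside, z up. At the start it sits latched on the radio's top, 55 mm above the table, axes along the radio's, with 1.5 mm of play round the lip. It must rise 14 mm to clear the lip. Nothing reaches below its rim.
- knob_grip (a point): Grip point of the grey wing knob on the cover, on the knob's axis, 48 mm above the cover's underside (24 mm above its flat top). The wing is an upright bar 46 mm long (this point's x), 12 mm thick (y), from 31 to 59 mm above the cover's underside; grip it across the 12 mm. These axes turn with the knob.
- knob (a joint): Angle of the knob on the cover, rad: 0 at its stop, where it starts with the wing along the cover's x; grows anticlockwise from above. A return spring, 0.12 N m at 0 plus 0.12 N m per rad, turns it back to 0 when let go outside the notch. Held in the air, cover and knob swing back to 0 against each other.
- latch (a point): The hidden latch under the cover, on the knob's axis, axes along the radio's. The knob's 64 mm cross bar turns under a sprung catch plate with one slot, the notch, set each time at another knob angle from 0.3 to 1.42 rad. In the notch the knob stays by itself and the cover lifts with little more than its weight; elsewhere it is locked and gives only 2 mm when pulled with 30 N.
- latch_feel (a point): Same point as latch; what the hand feels. Before the notch only the return spring. As the bar drops in, the resistance falls within a few hundredths of a rad by 0.1 to 0.3 N m, to about nothing or a slight pull onward; over the next 0.1 to 0.15 rad it comes back to the spring's value: the bar is now centred. About 0.15 rad further it rises to 0.4 to 0.8 N m and the bar climbs out.
- mat: The black ribbed rubber mat, 200 mm (its x) by 180 mm (its y), 4 mm thick, fixed to the table; origin at the centre of its underside.
- pack: Bystander: a spare battery pack lying flat, black, 58 x 110 x 34 mm; origin at the centre of its underside.
- handset: Bystander: a hand-held radio lying on its back, black, body 60 x 130 x 36 mm with a 140 mm antenna along its own +y; origin at the centre of the body's underside.
- drone: Bystander: a light grey quadcopter standing on four thin legs, about 240 x 300 mm and 150 mm high with its two aerials; origin on the table under its centre.
- tablet: Bystander: a tablet computer lying flat, black, 175 x 250 x 12 mm; origin at the centre of its underside.
Mind the look-alikes: they are no part of the job. What is meant by the cover is not yellow, and is the smaller of those in its own colour.

How it is judged:
By the outcome, as a careful person would: the job done as asked, in the order asked, and still so for the second after the job is handed in, with the robot touching nothing.
It also fails if it takes over 72 s, if anything falls off the work surface, if the arm or the gripper's body presses on something with over 40 N, if the wrist force passes 120 N, or if a joint passes its speed limit or range.

### The arm

A 6-joint arm with a two-finger parallel gripper is mounted at the origin on the work surface. World frame = base frame: x ahead of the robot, y to its left, z up, the work surface at z = 0. Lengths are in mm, angles in rad, forces in N, time in s.
With the tool pointing down it reaches from about 325 to 875 mm from the base axis. Payload 4.4 kg.
Tool frame: the origin (TCP) lies on the centre line of the jaws, within the pads' length; the fingertips stand ahead of it and the grasp point (between the pads) lies 6 mm ahead of it (ctrl.tcp_to_tips is the z of the fingertips in the tool frame, in mm); z points along the fingers, y is the line along which they close (so a half turn about z gives the same grasp; the last joint's range is limited). The gripper opens to 85 mm and grips with 20 to 120 N. Pads are 22 mm wide; open, the fingers measure 114 mm over their backs; the gripper's body (76 mm by 85 mm) begins 54 mm behind the grasp point. The pads swing forward as they close: fully open they stand 13 mm farther back than shut.
Start: joints at [-1.343, 0.207, 1.542, -0, 1.393, -0.15], TCP at [212.626, -534.245, 256.282] pointing down, gripper open.
Joint ranges: [-2.73, 2.73], [-0.86, 2.22], [0.23, 2.46], [-1.11, 4.25], [0.08, 2.63], [-2.82, 2.82]. Speed limits (rad/s): [2.79, 2.79, 3.14, 3.14, 3.14, 3.14].

### API

Orientations are given as a 3x3 rotation matrix whose columns are the frame's x, y, z axes.
In Python, from plant import ctrl, sensors, optics gives the robot as it stands. Calls block until the motion is done:
- ctrl.move_ptp(position, orientation): joint-space move of the TCP to a pose.
- ctrl.move_l(position, rot=None, vel=150, threshold=None): straight line of the TCP; rot=None keeps the orientation; vel is the mean speed in mm/s. With threshold (N) it stops when the force on the tool has changed by that much, and returns True; else False.
- ctrl.set_joints(angles): joint-space move.
- ctrl.gripper_to(opening, force=None): finger opening in mm; force is the grip in N (None keeps the last); returns when the fingers have stopped.
- ctrl.hold(seconds).
- ctrl.solve_ik(position, orientation): joint angles nearest the present ones, or None.
- sensors.read_state(): the state.
- optics.grab_frame(name): name is "scene" or "top" or "wrist"; returns (picture, depth): 420x560x3 uint8, red, green, blue; 420x560 float32, mm along the optical axis (not along the pixel's ray), 0 where there is no reading.
- optics.camera_params(name): a dict with "mtx" (3x3 intrinsics, pixels), "R" (3x3) and "t" (3): a world point X has camera coordinates R X + t; the wrist camera has in their place "T_tool_cam" (4x4, takes a point from camera to tool coordinates, whose origin is the TCP and whose axes are the flange's). Camera axes: x right, y down, z forward; pixel columns grow to the right and rows downward; lengths in mm; the calibration is good to about 2 mm. The wrist camera is an equidistant fisheye: a pixel r from the principal point sees the ray r / f radians off the axis. A picture is of the moment at which its call begins: read the wrist's pose just before it. camera_params takes no time and is no camera call.
A pose or a line that the arm cannot do raises ctrl.MotionError and nothing moves.
- ctrl.finish_job(): hands the job in; it is judged then, once.
The state is a dict: "t": time; "q": joint angles; "qvel": joint speeds; "tau": joint torques, N m; "eef_pos": TCP position; "eef_rot": TCP orientation; "force": force on the tool from outside, world axes, zero at the start; "wrist_torque": the same for the moment, N m; "grip_width": finger opening in mm; "grasp_force": force on a finger pad.
Only numpy, scipy, OpenCV 4.12 (cv2) and the standard library are available. Lean on these libraries where they do the work, as an engineer would, in place of code of your own. Each camera call takes 0.05 s, during which the arm holds its last target. There are 200 camera calls.

## Working session

There is one attempt and no reset: what is moved stays moved. The work goes in short steps, each a Python script; the robot and the scene stay as the last script left them, time stands still between calls to the robot, and variables do not carry over. Pictures are saved under pics/ and viewed, at most 10 in all, crops included, and the job is handed in when it is done.

```bash
mkdir -p pics; ls; python3 - <<'E'
from plant import ctrl,sensors,optics
import cv2,numpy as np
for n in ("top","scene"):
    p,d=optics.grab_frame(n); cv2.imwrite(f"pics/{n}0.png",p[:,:,::-1]); np.save(f"pics/{n}0.npy",d); c=optics.camera_params(n); print(n,c)
    cv2.imwrite
print(ctrl.tcp_to_tips, optics.camera_params("wrist"), sensors.read_state())
E
```

```text
pics
top {'mtx': array([[420.89040886,   0.        , 280.78476255],
       [  0.        , 420.89040886, 200.55749242],
       [  0.        ,   0.        ,   1.        ]]), 'R': array([[ 0.02191495, -0.99974941, -0.00456751],
       [-0.9805974 , -0.02060448, -0.19494663],
       [ 0.19480367,  0.00875113, -0.98080322]]), 't': array([ -23.77159172,  507.50415669, 1541.29906403])}
scene {'mtx': array([[535.64265383,   0.        , 285.56530707],
       [  0.        , 535.64265383, 204.05133667],
       [  0.        ,   0.        ,   1.        ]]), 'R': array([[-0.84682757,  0.53185057,  0.00424611],
       [ 0.3294274 ,  0.53075793, -0.78088002],
       [-0.41756514, -0.65987195, -0.6246666 ]]), 't': array([ 399.10994106,  -96.69903041, 2270.30034071])}
25.0 {'mtx': array([[325.1922621 ,   0.        , 283.11049318],
       [  0.        , 325.1922621 , 211.2680531 ],
       [  0.        ,   0.        ,   1.        ]]), 'T_tool_cam': array([[-2.13072809e-04, -9.47520259e-01, -3.19695658e-01,
         8.12581724e+01],
       [ 9.99999550e-01, -4.97570438e-04,  8.08222916e-04,
        -8.79
[... 273 characters left out ...]
5,
        1.39351642e+00, -1.50466781e-01]), 'qvel': array([-0.00088839, -0.0003616 , -0.00212353,  0.0006272 ,  0.00074315,
       -0.00033994]), 'tau': array([ 2.22718245e-05, -3.84093297e+01, -2.92546570e+01, -1.85493141e-04,
        4.93492844e-03, -4.55693612e-05]), 'eef_pos': array([ 212.4747354 , -533.6223442 ,  255.24691461]), 'eef_rot': array([[ 9.29115572e-01,  3.69789121e-01, -5.10369268e-04],
       [ 3.69789379e-01, -9.29113466e-01,  1.99558151e-03],
       [ 2.63753372e-04, -2.04285499e-03, -9.99997879e-01]]), 'force': array([0.04689583, 0.04243282, 0.49829803]), 'wrist_torque': array([ 0.03974253, -0.05098385, -0.00438769]), 'grasp_force': 0.0, 'grip_width': 85.7755105891342}
```

View pics/top0.png

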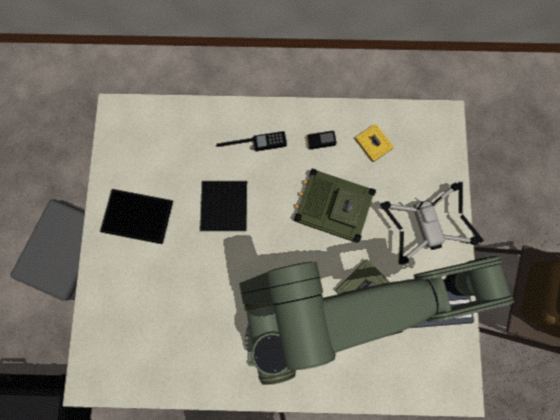

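View pics/scene0.png

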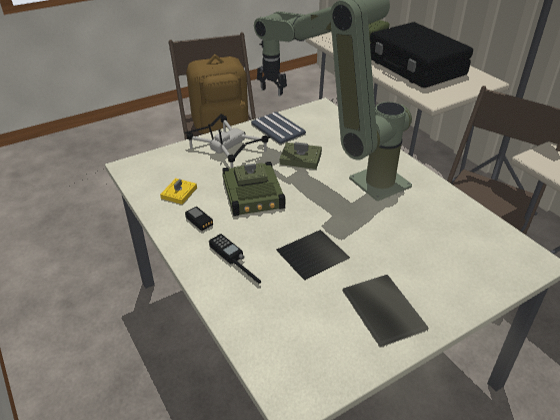

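The top view shows the radio at about (335,205) with its cover and knob at (347,206). The mat is at (224,206), the tablet at (137,216) and the drone at (430,225). The yellow cover at (375,142) and the olive plate at (360,280) are look-alikes. Next I measure the coarse poses.

```bash
cat > h.py <<'E'
from plant import ctrl,sensors,optics
import cv2,numpy as np
def cast(cam,uv,z):
    c=optics.camera_params(cam); uv=np.atleast_2d(uv).astype(float)
    r=np.c_[(uv-c["mtx"][:2,2])/c["mtx"][0,0],np.ones(len(uv))]@c["R"]; o=-c["R"].T@c["t"]
    return o+r*((z-o[2])/r[:,2])[:,None]
def wcast(pose,uv,z):
    c=optics.camera_params("wrist");T=c["T_tool_cam"]; p,R=pose; uv=np.atleast_2d(uv).astype(float)
    d=(uv-c["mtx"][:2,2])/c["mtx"][0,0]; th=np.linalg.norm(d,axis=1)
    r=np.c_[d*(np.sin(th)/np.maximum(th,1e-9))[:,None],np.cos(th)]@(R@T[:3,:3]).T; o=p+R@T[:3,3]
    return o+r*((z-o[2])/r[:,2])[:,None]
def down(a): # tool pointing down, closing line (tool y) at world angle a
    y=np.array([np.cos(a),np.sin(a),0]);z=np.array([0,0,-1.]); return np.c_[np.cross(y,z),y,z]
def rect(P): return cv2.minAreaRect(P[:,:2].astype(np.float32))
E
python3 - <<'E'
from h import *
p=cv2.imread("pics/top0.png");d=np.load("pics/top0.npy")
def blob(m,x0,x1,y0,y1):
    k=np.zeros_like(m,np.uint8);k[y0:y1,x0:x1]=m[y0:y1,x0:x1]
    n,l,s,c=cv2.connectedComponentsWithStats(k);i=1+np.argmax(s[1:,4]);return np.argwhere(l==i)[:,::-1]
g=p.max(2)
print("mat",rect(cast("top",blob(g<60,190,260,170,240),4)))
print("tab",rect(cast("top",blob(g<60,90,180,180,250),12)))
# heights from depth
c=optics.camera_params("top")
v,u=np.mgrid[0:420,0:560];X=np.stack([(u-c["mtx"][0,2])/c["mtx"][0,0]*d,(v-c["mtx"][1,2])/c["mtx"][0,0]*d,d],-1)-c["t"]
W=X@c["R"]
print("table z",np.median(W[250:350,120:200,2]))
sub=W[160:250,285:385]; h=sub[...,2]
for a,b in((48,62),(74,85),(95,120)):
    m=(h>a)&(h<b); n,l,s,cc=cv2.connectedComponentsWithStats(m.astype(np.uint8));i=1+np.argmax(s[1:,4])
    P=sub[l==i]; print(a,b,len(P),np.median(P,0),rect(P))
m=(W[...,2]>15)&(d>0)
for nm,(x0,x1,y0,y1) in dict(drone=(375,490,175,270),yel=(350,398,120,165),hand=(210,300,125,155),pk=(300,345,125,155)).items():
    P=W[y0:y1,x0:x1][m[y0:y1,x0:x1]]; print(nm,P.min(0),P.max(0))
big=cv2.resize(p[150:260,270:400],None,fx=5,fy=5,interpolation=cv2.INTER_CUBIC);cv2.imwrite("pics/crop1.png",big)
E
```

```text
mat ((491.82379150390625, 210.72222900390625), (189.8582305908203, 173.8311004638672), 1.1236063241958618)
tab ((444.02020263671875, 542.2216796875), (243.76553344726562, 168.44186401367188), 80.2762451171875)
table z 1.7516550984042096
48 62 1991 [ 496.22099029 -194.12656624   56.72649282] ((496.58221435546875, -215.38467407226562), (259.8540954589844, 212.00405883789062), 72.497802734375)
74 85 685 [ 482.00792616 -254.5472112    80.66126648] ((484.4859313964844, -258.15020751953125), (100.2383041381836, 121.07640075683594), 72.19307708740234)
95 120 45 [ 483.34236095 -256.75097642  112.94258473] ((484.801025390625, -258.117919921875), (11.864785194396973, 45.99916076660156), 71.56967163085938)
drone [ 241.15013571 -749.87354458   15.03657173] [ 598.92838433 -365.80460355  610.7177513 ]
yel [ 677.77734138 -449.00565141   15.10969662] [ 834.59766671 -299.60687299   68.30254738]
hand [714.34897168 -28.32036053  15.03997874] [791.87750046 260.84739663  52.17010969]
pk [ 724.71083726 -224.11450684   15.08716961] [ 798.99695151 -106.53336815   47.08436416]
```

View pics/crop1.png

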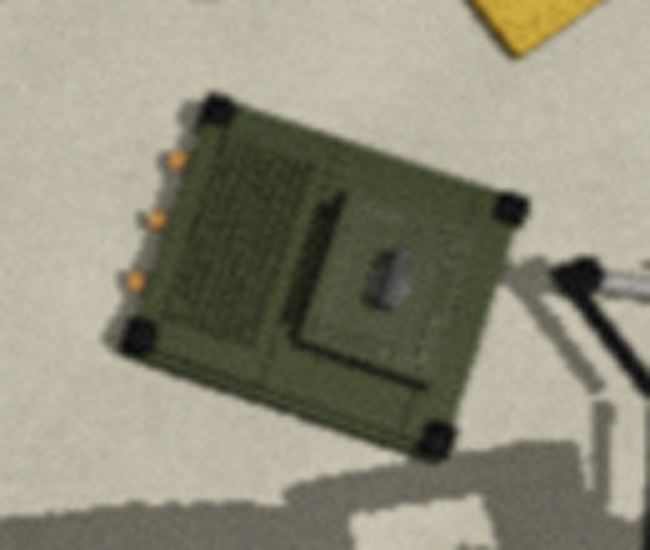

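The crop confirms it. The wing measures 12x46 mm at (484.8,-258.1), the cover 100x121 mm at -17.7°, and the fins are at the +y (left) end, all consistent with the unit centre. I refine this with the wrist camera above the knob.

```bash
python3 - <<'E'
from h import *
P=np.array([484.6,-258.1,230]); 
best=None
for s in(0,-np.pi):
    a=np.radians(72.2)+s
    try:
        q0=ctrl.solve_ik(P,down(a))
    except Exception as e: q0=None
    print(np.degrees(a),q0)
    if q0 is not None:
        if q0[5]-1.6>-2.8 and (best is None or abs(q0[5]-.8)<abs(best[0][5]-.8)): best=(q0,a)
q,a=best; print("use",np.degrees(a),q)
ctrl.move_ptp(P,down(a)); s=sensors.read_state(); print(s["t"],s["q"],s["eef_pos"],s["force"],s["wrist_torque"])
pose=(s["eef_pos"],s["eef_rot"]); p,d=optics.grab_frame("wrist"); cv2.imwrite("pics/w1.png",p[:,:,::-1])
np.savez("pics/w1.npz",d=d,p=pose[0],R=pose[1])
c=optics.camera_params("wrist");T=c["T_tool_cam"]
v,u=np.mgrid[0:420,0:560];uv=np.stack([u,v],-1).reshape(-1,2).astype(float)
dd=(uv-c["mtx"][:2,2])/c["mtx"][0,0];th=np.linalg.norm(dd,axis=1)
r=np.c_[dd*(np.tan(th)/np.maximum(th,1e-9))[:,None],np.ones(len(th))]
X=((r*d.reshape(-1,1))@T[:3,:3].T+T[:3,3])@pose[1].T+pose[0]
X[(d.reshape(-1)<=0)|(th>1.2)]=0;X=X.reshape(420,560,3)
ok=np.linalg.norm(X[...,:2]-P[:2],axis=2)<90
for lo,hi in((108,120),(74,85)):
    m=ok&(X[...,2]>lo)&(X[...,2]<hi);n,l,st,cc=cv2.connectedComponentsWithStats(m.astype(np.uint8))
    i=1+np.argmax(st[1:,4]);Q=X[l==i];print(lo,len(Q),np.median(Q[:,2]),rect(Q))
E
```

```text
72.2 [-6.47040999e-01  1.74837072e-01  1.63510470e+00 -4.44089210e-16
  1.33165088e+00 -1.90716872e+00]
-107.8 [-6.47040999e-01  1.74837072e-01  1.63510470e+00 -4.44089210e-16
  1.33165088e+00  1.23442393e+00]
use -107.8 [-6.47040999e-01  1.74837072e-01  1.63510470e+00 -4.44089210e-16
  1.33165088e+00  1.23442393e+00]
1.5417 [-6.48013836e-01  1.74940763e-01  1.63485586e+00 -4.36689522e-04
  1.33153298e+00  1.23393860e+00] [ 484.39651244 -258.76237269  230.05904965] [ 0.92185491 -0.0269349   0.67321495] [0.01074049 0.03019052 0.00981681]
108 873 113.02583532112348 ((480.04071044921875, -259.6378479003906), (11.966172218322754, 44.953338623046875), 71.9052734375)
74 13908 78.85183718564552 ((479.8784484863281, -259.1855163574219), (100.85664367675781, 120.60938262939453), 71.94338989257812)
```

View pics/w1.png

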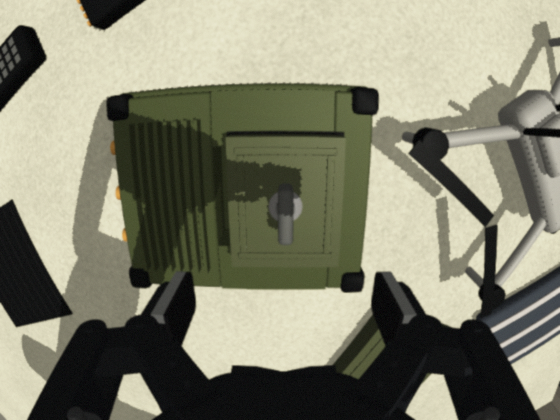

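The wrist view shows the knob wing at (286,215) inside the cover at (285,200), upright and unobstructed. It differs from the top camera by about 4.7 mm. A half-turned wrist view should cancel the camera offset.

```bash
cat >> h.py <<'E'
def wcloud():
    s=sensors.read_state();p,d=optics.grab_frame("wrist");c=optics.camera_params("wrist");T=c["T_tool_cam"]
    v,u=np.mgrid[0:420,0:560];uv=np.stack([u,v],-1).reshape(-1,2).astype(float)
    dd=(uv-c["mtx"][:2,2])/c["mtx"][0,0];th=np.linalg.norm(dd,axis=1)
    r=np.c_[dd*(np.tan(th)/np.maximum(th,1e-9))[:,None],np.ones(len(th))]
    X=((r*d.reshape(-1,1))@T[:3,:3].T+T[:3,3])@s["eef_rot"].T+s["eef_pos"]
    X[(d.reshape(-1)<=0)|(th>1.2)]=0
    return s,p,X.reshape(420,560,3)
def layer(X,c,rad,lo,hi):
    m=(np.linalg.norm(X[...,:2]-c[:2],axis=2)<rad)&(X[...,2]>lo)&(X[...,2]<hi)
    n,l,st,_=cv2.connectedComponentsWithStats(m.astype(np.uint8));i=1+np.argmax(st[1:,4]);Q=X[l==i]
    return len(Q),np.median(Q[:,2]),rect(Q)
E
python3 - <<'E'
from h import *
P=np.array([482.,-258.5,200]); a=np.radians(72.)
for A in (a,a-np.pi):
    ctrl.move_ptp(P,down(A)); ctrl.hold(.2); s,p,X=wcloud(); print(s["t"],s["q"][5],s["eef_pos"],s["wrist_torque"])
    for lo,hi in((108,120),(74,85)): print(lo,layer(X,P,90,lo,hi))
E
```

```text
4.4417 -1.9071031160715537 [ 482.01844491 -258.50086696  200.03794277] [ 0.04043485  0.02746276 -0.00675135]
108 (1062, np.float64(113.0505993305255), ((478.9628601074219, -258.80426025390625), (11.701532363891602, 44.797664642333984), 72.39328002929688))
74 (17215, np.float64(78.8406023930692), ((479.6657409667969, -259.1448059082031), (100.68850708007812, 120.71810913085938), 71.99662780761719))
7.3417 1.2343098622054265 [ 481.98626664 -258.51671875  200.00421968] [-0.00742653  0.03158883 -0.00204988]
108 (1046, np.float64(113.04500473963932), ((480.3196105957031, -259.7800598144531), (11.70883846282959, 44.361045837402344), 71.65145111083984))
74 (17114, np.float64(78.85451971622993), ((479.7059020996094, -259.1558532714844), (101.11579895019531, 120.77902221679688), 72.00391387939453))
```

```bash
cat > turn.py <<'E'
from h import *
def rd(n=4):
    t=[];f=[]
    for _ in range(n):
        ctrl.hold(.02); s=sensors.read_state(); t.append(s["wrist_torque"][2]); f.append(s["force"])
    return s,np.mean(t),np.mean(f,0)
def step(dq,q):
    q=q.copy(); q[5]-=dq; ctrl.set_joints(q); return q
E
python3 - <<'E'
from turn import *
R=down(np.radians(72.)-np.pi)
ctrl.gripper_to(45,40)
print(ctrl.move_l([479.7,-259.15,135],R,vel=100)); print(ctrl.move_l([479.7,-259.15,110.5],vel=50,threshold=8))
s,b,f0=rd(); print(s["t"],s["eef_pos"],b,f0)
ctrl.gripper_to(0,50); s,b1,f=rd(); print(s["t"],s["grip_width"],s["grasp_force"],b1,f-f0,s["q"],s["eef_pos"])
q=np.array(ctrl.solve_ik([479.7,-259.15,110.5],R)); t0=s["t"]; L=[]
for i in range(10):
    q=step(.02,q); s,t,f=rd(); L.append((round(.02*(i+1),3),round(t-b,3)))
print(L,s["t"],(s["t"]-t0)/10,f-f0)
np.savez("turn.npz",q=q,b=b,f0=f0)
E
```

```text
False
False
9.375 [ 479.87243359 -259.28519124  110.62202717] 0.0017153055358702912 [-0.0575267   0.33254605 -0.34600972]
9.8667 11.303659550329268 48.89946162700653 -0.01364535640097688 [-0.43471742  0.66357779  3.67578447] [-6.53914862e-01  3.09612062e-01  1.74082511e+00  3.53792045e-04
  1.09048188e+00  1.23094089e+00] [ 480.00736239 -259.15858496  111.03813909]
[(0.02, np.float64(-0.071)), (0.04, np.float64(-0.039)), (0.06, np.float64(-0.208)), (0.08, np.float64(-0.058)), (0.1, np.float64(-0.101)), (0.12, np.float64(-0.138)), (0.14, np.float64(-0.108)), (0.16, np.float64(-0.095)), (0.18, np.float64(-0.11)), (0.2, np.float64(-0.117))] 13.0333 0.31666000000000005 [-0.16627293  0.99739933  5.76384808]
```

```bash
python3 - <<'E'
from turn import *
z=np.load("turn.npz");q=z["q"];b=float(z["b"]);th=.2;L=[];c=0
while th<1.5:
    q=step(.02,q);th+=.02; s,t,f=rd(5); r=b-t; L.append((round(th,2),round(r,3)))
    c=c+1 if r-(.12+.12*th)<-.08 else 0
    if c>=2 or r>.4: break
print(*L,s["t"],f-z["f0"]); np.savez("turn.npz",q=q,b=b,f0=z["f0"],th=th)
E
```

```text
(0.22, np.float64(0.129)) (0.24, np.float64(0.081)) (0.26, np.float64(0.107)) (0.28, np.float64(0.138)) (0.3, np.float64(0.099)) (0.32, np.float64(0.058)) (0.34, np.float64(0.172)) (0.36, np.float64(0.031)) (0.38, np.float64(0.156)) (0.4, np.float64(0.134)) (0.42, np.float64(0.079)) (0.44, np.float64(0.202)) (0.46, np.float64(0.031)) (0.48, np.float64(0.171)) (0.5, np.float64(-0.049)) (0.52, np.float64(0.015)) 18.3667 [-0.44146688  0.50570851  5.39149139]
```

```bash
python3 - <<'E'
from turn import *
z=np.load("turn.npz");q=z["q"];b=float(z["b"]);th=float(z["th"]);L=[]
s,t,f=rd(12); L.append((round(th,2),round(b-t,3)))
for i in range(4):
    q=step(.015,q);th+=.015; ctrl.hold(.1); s,t,f=rd(12); L.append((round(th,3),round(b-t,3)))
    if b-t>.17: break
print(*L,s["t"],f-z["f0"]); np.savez("turn.npz",q=q,b=b,f0=z["f0"],th=th)
E
```

```text
(0.52, np.float64(0.024)) (0.535, np.float64(0.074)) (0.55, np.float64(-0.14)) (0.565, np.float64(-0.067)) (0.58, np.float64(-0.04)) 20.7667 [-0.76058449  0.20679543  5.89009867]
```

```bash
python3 - <<'E'
from turn import *
z=np.load("turn.npz");q=z["q"];b=float(z["b"]);th=float(z["th"]);L=[]
for i in range(6):
    q=step(.015,q);th+=.015; ctrl.hold(.1); s,t,f=rd(12); L.append((round(th,3),round(b-t,3)))
    if b-t>.14: break
print(*L,s["t"],f-z["f0"]); np.savez("turn.npz",q=q,b=b,f0=z["f0"],th=th)
E
```

```text
(0.595, np.float64(-0.024)) (0.61, np.float64(0.026)) (0.625, np.float64(0.057)) (0.64, np.float64(0.113)) (0.655, np.float64(0.156)) 23.5167 [-0.98350025  0.2302056   6.1664325 ]
```

```bash
python3 - <<'E'
from turn import *
z=np.load("turn.npz");p=sensors.read_state()["eef_pos"];t=np.array([479.7,-259.15,110.5]); R=sensors.read_state()["eef_rot"]
for h in(4,8):
    hit=ctrl.move_l(t+[0,0,h],vel=12,threshold=16); s,tq,f=rd(4); print(h,hit,s["eef_pos"],f-z["f0"],tq-z["b"],s["t"])
    if hit: break
else:
    hit=ctrl.move_l(t+[0,0,25],vel=40,threshold=20); s,tq,f=rd(4); print(hit,s["eef_pos"],f-z["f0"],tq-z["b"],s["t"])
    if not hit: ctrl.move_l(t+[0,0,110],vel=100)
    s,tq,f=rd(6); print(s["eef_pos"],s["grip_width"],f-z["f0"],s["t"])
    pic,d=optics.grab_frame("scene"); cv2.imwrite("pics/s2.png",cv2.resize(pic[120:260,160:360,::-1],None,fx=3,fy=3))
    np.save("pics/R.npy",s["eef_rot"])
E
```

```text
4 False [ 479.57009385 -259.37930392  114.06729709] [ 1.9520261  -3.31705912 -6.51771687] -0.02268078243829655 24.0667
8 False [ 479.62604818 -259.10394294  118.91273482] [-0.08161643 -1.93394051 -1.60217007] -0.17873576156169046 24.6167
False [ 479.37360858 -258.74077494  135.2781975 ] [-0.24412267 -0.53523008 -2.28369831] -0.02609761836572115 25.2583
[ 479.08492193 -258.72487078  219.28930188] 11.247772003836323 [ 0.02903628 -0.06079615 -2.21528441] 26.3583
```

View pics/s2.png

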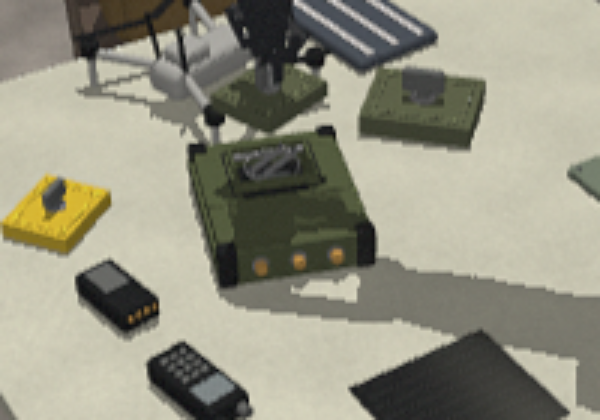

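The cover hangs level from the gripper at crop (270,95), and the bay is open at (270,160). Now I carry it to the mat.

```bash
python3 - <<'E'
from turn import *
C=np.array([487.,209.7]);R=down(np.radians(-88.9))
ctrl.move_l([*C,200],R,vel=150); ctrl.hold(.3); s,p,X=wcloud(); print(s["t"],s["eef_pos"],s["grip_width"])
cv2.imwrite("pics/w3.png",p[:,:,::-1])
E
```

```text
29.9833 [487.0318613  209.59058659 200.02008252] 11.7136872321629
```

View pics/w3.png

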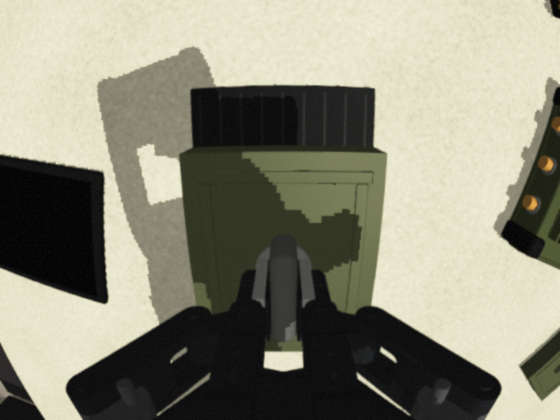

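The mat's far edge runs from (192,90) to (374,88), and the cover hangs level and square to it. I check that edge against the expected one, then lower.

```bash
python3 - <<'E'
from turn import *
s=sensors.read_state(); P=wcast((s["eef_pos"],s["eef_rot"]),[[191,89.5],[375,87.5]],4)
d=P[0]-P[1]; w=np.linalg.norm(d); u=d[:2]/w; n=np.array([-u[1],u[0]]); n*=np.sign(n[0])
C=P[:,:2].mean(0)-n*100; print(P,w,C)
if abs(w-180)<8 and np.linalg.norm(C-[487,209.7])<12:
    a=np.arctan2(u[1],u[0])-np.pi; R=down(a); print(np.degrees(a))
    ctrl.move_l([*C,72],R,vel=90); ctrl.hold(.3); s,tq,f=rd(); print(f)
    hit=ctrl.move_l([*C,57.5],vel=10,threshold=4); s,tq,f=rd(); print(hit,s["eef_pos"],f,s["t"])
E
```

```text
[[584.95765924 300.6845165    4.        ]
 [590.29053682 122.95509475   4.        ]] 177.8094118464314 [487.66908445 208.82059567]
-88.28132154628203
[-0.27996509  0.42250166 -2.30096221]
True [487.61216034 208.79785379  60.16518123] [0.04616719 0.0183524  5.58009229] 33.125
```

```bash
python3 - <<'E'
from turn import *
ctrl.gripper_to(40,20); s=sensors.read_state(); p=s["eef_pos"]
ctrl.move_l([p[0],p[1],130],vel=80); ctrl.move_l([p[0],p[1],200],vel=120); ctrl.hold(.2)
s,pic,X=wcloud(); cv2.imwrite("pics/w4.png",pic[:,:,::-1])
print(s["t"],layer(X,p,90,57,70),layer(X,p,90,22,36),s["force"])
E
```

```text
35.4833 (722, np.float64(62.19250518298256), ((487.8366394042969, 208.89169311523438), (44.445308685302734, 10.967663764953613), 1.9548683166503906)) (12650, np.float64(27.936155633350054), ((487.0799255371094, 208.9576873779297), (121.10366821289062, 100.92092895507812), 1.9015618562698364)) [0.03853713 0.53845614 0.70495104]
```

View pics/w4.png

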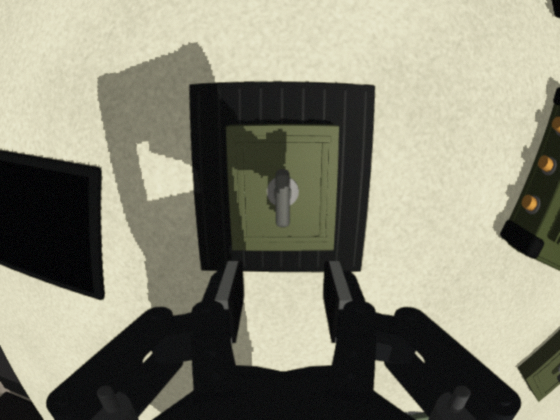

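The cover lies flat with its top at z = 28 mm (4 + 24), knob up, centred on the mat at (283,190). I hand it in.

```bash
python3 -c "
from plant import ctrl
print(ctrl.finish_job())"
```

```text
the job is handed in; nothing more can be done
None
```

I turned the knob to its release notch at about 0.65 rad, lifted the cover off without forcing it, and set it flat and knob up on the middle of the mat. I handed the job in at about 35 s; `finish_job()` gave no verdict.

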